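# Post the finished carton through the flap of the work chute

### The job

Post the finished carton that lies on the chute's loading deck: with your fingertips push it along the deck and on through the hanging flap until it slides down into the box, then draw back out so that the flap swings fully shut behind it. Only push the carton, do not pick it up or lift it off the deck. Leave the spools, the bead jar and the spare carton where they stand.

Things in the scene. Friction and masses are not known exactly. Their poses are not given: they have to be found in the camera images.
- chute: Finished-work chute, a plywood box fixed to the table, 520 mm long, 224 wide, 208 high. Origin: on the table, straight below the flap's hinge, midway across. x axis: level feed direction, from the loading deck through the flap into the hood; y across, z up. Deck: flat, its top at z = 130 mm, from x = -240 (open end) to +25 mm; guide rails 14 mm high at its sides, inner faces at y = +-97.
- doorway (a point): Middle of the doorway at deck height (chute frame x = 0, z = 130 mm), axes as the chute's. The doorway is 194 mm wide, 70 mm high; lintel bar from x = -6 to +6 mm, underside at z = 200, top at 208. Behind it the hood, clear sides and roof, runs to x = 280 mm, top at z = 208.
- sill (a point): Middle of the deck's inner edge (steel sill flush with the deck), 25 mm beyond the flap's hinge, at deck height, axes as the chute's. From here a slippery steel slide falls at 40 degrees to the floor of the box, whose rear wall is 243 mm beyond the sill. A carton pushed until its middle is past this edge tips and slides down by itself.
- flap (a joint): Swing of the aluminium flap in the doorway, rad: 0 hanging shut, positive as its lower edge swings inwards and up; stop at 1.45. Opens only inwards. 85 g, 194 mm wide, hinge 68 mm above the deck, lower edge 3 mm above the deck; falls shut by its own weight within a second when nothing holds it. The carton pushed against it opens it.
- carton_c (a point): Centre of the finished carton on the loading deck: closed stiff cardboard box 100 mm (x) by 94 mm (y) by 36 mm high, 0.13 to 0.25 kg, a flat beaded flower on its lid. Its x axis points roughly along the feed direction (within 0.35 rad). The only carton on the deck.
- spare_carton_c (a point): Centre of a like carton (100 x 94 x 36 mm) lying on the table beside the chute; to be left alone.
- spool_a_c (a point): Centre of a standing thread spool, 60 mm foot diameter, 116 mm high, on the table; to be left alone.
- spool_b_c (a point): Centre of a second such thread spool, on the table; to be left alone.
- bead_jar_c (a point): Centre of a closed bead jar, 64 mm diameter, 85 mm high, on the table; to be left alone.
Mind the look-alikes: they are no part of the job. What is shaped like the part that bears carton_c but turquoise is not meant.

How it is judged:
By the outcome, as a careful person would: the job done as asked, in the order asked, and still so for the second after the job is handed in, with the robot touching nothing.
It also fails if it takes over 38 s, if anything falls off the work surface, if the arm or the gripper's body presses on something with over 40 N, if the wrist force passes 120 N, or if a joint passes its speed limit or range.

### The arm

A 6-joint arm with a two-finger parallel gripper is mounted at the origin on the work surface. World frame = base frame: x ahead of the robot, y to its left, z up, the work surface at z = 0. Lengths are in m, angles in rad, forces in N, time in s.
With the tool pointing down it reaches from about 0.35 to 0.925 m from the base axis. Payload 6.4 kg.
Tool frame: the origin (TCP) lies at the very end of the fingers, on their centre line; the grasp point (between the pads) lies 19 mm behind it; z points along the fingers, y is the direction in which the jaws open and shut (so a half turn about z gives the same grasp; the last joint's range is limited). The gripper opens to 85 mm and grips with 20 to 120 N. Pads are 22 mm wide; open, the fingers measure 114 mm over their backs; the gripper's body (76 mm by 85 mm) begins 54 mm behind the grasp point. The pads swing forward as they close: fully open they stand 13 mm farther back than shut.
Start: joints at [-1.429, 0.245, 1.558, -0, 1.339, -0.174], TCP at [0.202, -0.618, 0.231] pointing down, gripper open.
Joint ranges: [-3.13, 3.13], [-1.02, 2.26], [0.13, 2.54], [-0.95, 4.09], [0.21, 2.88], [-2.74, 2.74]. Speed limits (rad/s): [2.57, 2.57, 3.14, 3.14, 3.14, 3.14].

### API

Orientations are given as a unit quaternion [w, x, y, z].
In Python, from plant import status, viewer, hand_in gives the robot as it stands. The module is installed in compiled form; this text tells all that it offers.
- The arm moves only by the tool play_rows, never from a script. Its argument "series" is a list of rows, each an object with "travel": the shift along the world's x, y, z in m, a list of three; "rotation": the turn, a rotation vector about the world's x, y, z in rad, a list of three; "claw": the opening in per cent of the stroke, from 0 (shut) to 100 (fully open). A call has 1 to 10 rows; each row shifts and turns the commanded pose from where the row before left it; what a row does not reach is not made up. A row lasts 1/10 s, in which the tool goes at most 50 mm and 8.59 degrees, less where a joint would pass 70% of its speed; a pose out of reach is approached as far as the arm can. A call with a gripper value outside its range is refused whole. The fingers move at their own pace and stop on an object; "grip_force" is the grip in N (left out, the last holds). Time passes only in rows, so rows that do not move let the fingers close. It gives the time, the measured TCP pose, the force and the opening at its end, in the units of the state.
- status.sense(): the state, without advancing time (a new reading comes with each control period).
- viewer.grab_frame(name): name is "side" or "top"; returns (picture, depth): 480x640x3 uint8, red, green, blue; 480x640 float32, m along the optical axis (not along the pixel's ray), 0 where there is no reading.
- viewer.calibration(name): a dict with "fx", "fy", "cx", "cy" (pixels), "k1" (the pictures are not rectified: a ray, as slopes to the right and down, at radius r is drawn at 1 + k1 r^2 times it, then the intrinsics apply), "R" (3x3) and "t" (3): a world point X has camera coordinates R X + t. Camera axes: x right, y down, z forward; pixel columns grow to the right and rows downward; lengths in m; the calibration is good to about 2 mm. A picture is of the moment at which its call begins. calibration takes no time and is no camera call.
- hand_in(): hands the job in, once; it reports no verdict.
The state is a dict: "t": time; "joint_positions": joint angles; "joint_vel": joint speeds; "joint_torque": joint torques, N m; "tcp_pos": TCP position; "tool_rot": TCP orientation; "force": force on the tool from outside, world axes, zero at the start; "moment": the same for the moment, N m; "finger_gap": finger opening in m.
Only numpy, scipy, OpenCV 4.12 (cv2) and the standard library are available. Lean on these libraries where they do the work, as an engineer would, in place of code of your own. Each camera call takes 0.05 s, during which the arm holds its last target.

## Working session

There is one attempt and no reset: what is moved stays moved. The work goes in short steps, Python scripts to look and compute and a tool call to move; the robot and the scene stay as the last step left them, time stands still between calls to the robot, and variables do not carry over. Pictures are saved under pics/ and viewed, and the job is handed in when it is done.

Besides the shell and the picture viewer there is one more tool, called after "Request:" by a JSON object that holds its "method" and its "body", one argument or row to a line. play_rows: Moves the arm, as the interface text tells. Its arguments: {"type":"object","properties":{"series":{"type":"array","items":{"type":"object","properties":{"travel":{"type":"array","items":{"type":"number"}},"rotation":{"type":"array","items":{"type":"number"}},"claw":{"type":"number"}}}},"grip_force":{"type":"number"}},"required":["series"]}

```bash
mkdir -p pics; cat > h.py <<'E'
import numpy as np,cv2
from plant import status,viewer
def grab(n,tag):
    p,d=viewer.grab_frame(n); cv2.imwrite(f'pics/{tag}.png',p[:,:,::-1]); np.save(f'pics/{tag}.npy',d); return p,d
def world(n,uv,depth):
    c=viewer.calibration(n); uv=np.atleast_2d(np.array(uv,float)); 
    x=(uv[:,0]-c['cx'])/c['fx']; y=(uv[:,1]-c['cy'])/c['fy']
    xd,yd=x.copy(),y.copy()
    for _ in range(20):
        s=1+c['k1']*(x*x+y*y); x,y=xd/s,yd/s
    P=np.stack([x,y,np.ones_like(x)],1)*np.atleast_1d(depth)[:,None]
    return (P-np.array(c['t']))@np.array(c['R'])
def onplane(n,uv,z):
    a=world(n,uv,1.0);b=world(n,uv,2.0); s=(z-a[:,2])/(b[:,2]-a[:,2]); return a+(b-a)*s[:,None]
def proj(n,X):
    c=viewer.calibration(n); X=np.atleast_2d(X)@np.array(c['R']).T+np.array(c['t'])
    x=X[:,0]/X[:,2];y=X[:,1]/X[:,2]; s=1+c['k1']*(x*x+y*y)
    return np.stack([x*s*c['fx']+c['cx'],y*s*c['fy']+c['cy']],1)
E
python3 - <<'E'
from h import *
print(status.sense())
for n in('side','top'):
    grab(n,n+'0'); c=viewer.calibration(n); print(n,c, -np.array(c['R']).T@np.array(c['t']))
E
```

```text
{'t': 0.0, 'joint_positions': array([-1.42910035e+00,  2.45813719e-01,  1.55901338e+00,  1.22506157e-05,
        1.33867172e+00, -1.74111483e-01]), 'joint_vel': array([ 7.91481829e-04, -1.39379225e-03,  2.88763401e-05, -9.21906054e-04,
       -1.08649058e-03, -3.08145001e-04]), 'joint_torque': array([ 1.69895000e-03, -4.29508603e+01, -3.26122391e+01, -1.34777783e-04,
        5.31715108e-03,  3.46187932e-06]), 'tcp_pos': array([ 0.20180233, -0.6173021 ,  0.23018088]), 'tool_rot': array([-9.52859737e-04,  9.87558862e-01,  1.57246895e-01,  2.14055303e-05]), 'force': array([-0.81326107, -0.3279476 , -0.29332744]), 'moment': array([-0.01430484,  0.01240378, -0.02248654]), 'finger_gap': 0.08528393387690346}
side {'fx': 488.9182539225936, 'fy': 488.9182539225936, 'cx': 314.24207714907453, 'cy': 244.15903891547916, 'k1': 0.022961298702175413, 'R': array([[-0.96491681, -0.26245822,  0.00715768],
       [-0.16659613,  0.59095791, -0.78931266],
       [ 0.20293171, -0.7628135 , -0.61394975]]), 't': array([0.52577464, 0.19990644, 0.99669461])} [0.33837149 0.78014968 0.76594577]
top {'fx': 485.51304806565213, 'fy': 485.51304806565213, 'cx': 319.9112759819762, 'cy': 239.6880471776715, 'k1': -0.13543381421522624, 'R': array([[ 0.00407003, -0.9999907 ,  0.00142993],
       [-0.9978726 , -0.00415444, -0.06506165],
       [ 0.06506698, -0.00116208, -0.99788022]]), 't': array([-0.02278676,  0.55767587,  1.13471748])} [ 0.48274957 -0.01915108  1.16862802]
```

View pics/side0.png

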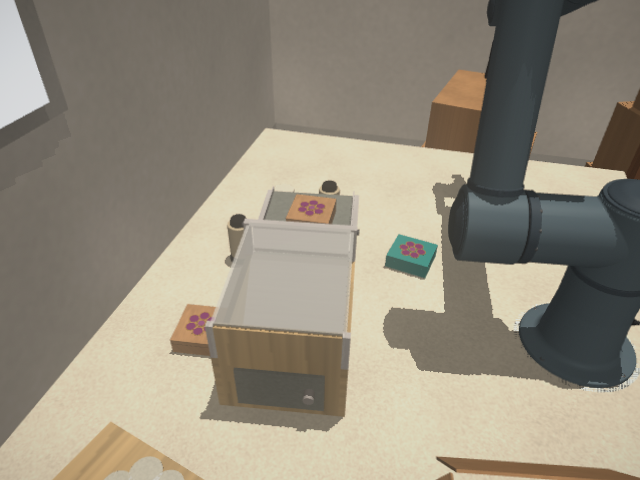

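View pics/top0.png

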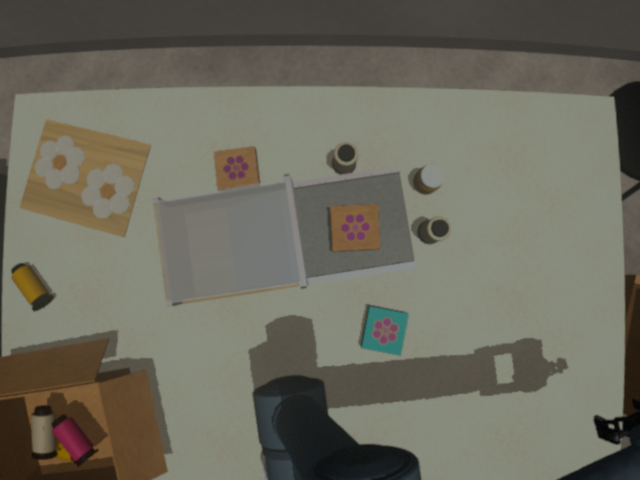

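```bash
python3 - <<'E'
from h import *
p=cv2.imread('pics/top0.png'); 
cv2.imwrite('pics/c1.png',cv2.resize(p[140:310,270:470],None,fx=4,fy=4,interpolation=cv2.INTER_CUBIC)[:600,:800] if 0 else cv2.resize(p[150:300,270:470],None,fx=4,fy=4,interpolation=cv2.INTER_CUBIC))
d=np.load('pics/top0.npy')
for uv in [(355,228),(310,200),(400,190),(400,255),(436,229),(428,175),(345,155),(290,185),(300,280),(237,168)]:
    print(uv,world('top',uv,d[uv[1],uv[0]])[0].round(3))
E
```

```text
(355, 228) [ 0.573 -0.093  0.166]
(310, 200) [0.636 0.001 0.129]
(400, 190) [ 0.659 -0.194  0.129]
(400, 255) [ 0.518 -0.193  0.126]
(436, 229) [ 0.576 -0.276  0.113]
(428, 175) [ 0.703 -0.267  0.081]
(345, 155) [ 0.739 -0.075  0.115]
(290, 185) [0.655 0.04  0.207]
(300, 280) [0.465 0.019 0.204]
(237, 168) [0.726 0.177 0.036]
```

View pics/c1.png

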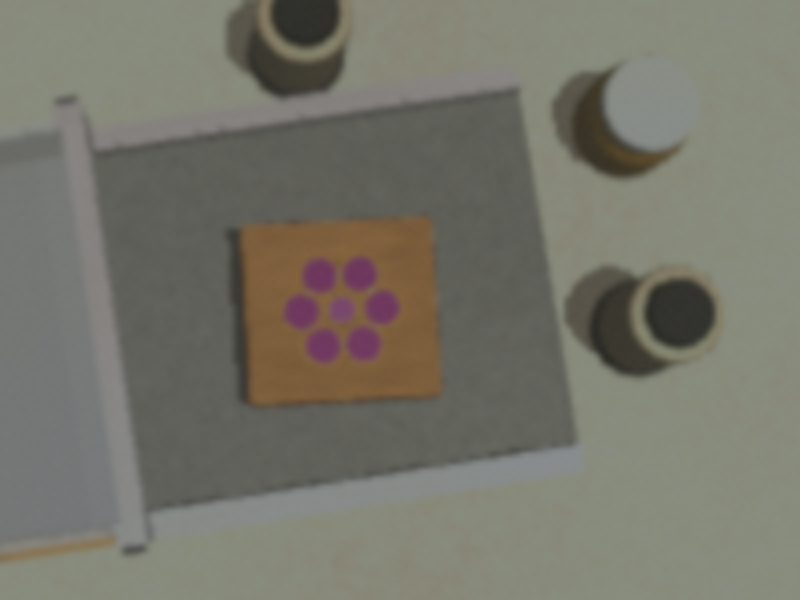

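```bash
python3 - <<'E'
from h import *
f=lambda a:[(x/4+270-.375,y/4+150-.375) for x,y in a]
L=onplane('top',f([(67,101),(133,547)]),.208); print('lintel',L.round(4),L.mean(0),np.linalg.norm(L[1]-L[0]))
D=onplane('top',f([(105,150),(519,91),(150,512),(577,444)]),.130); print('deck',D.round(4))
e=onplane('top',f([(519,91),(577,444)]),.13);print('edge',e.mean(0),np.linalg.norm(e[1]-e[0]))
C=onplane('top',f([(241,228),(432,217),(441,395),(250,404)]),.166); print('carton',C.round(4),C.mean(0),[np.linalg.norm(C[i]-C[i-1]) for i in range(4)])
for v in (L[0]-L[1],D[0]-D[1],D[2]-D[3],e[0]-e[1],C[0]-C[1],C[3]-C[2],C[0]-C[3],C[1]-C[2]): print(np.degrees(np.arctan2(v[1],v[0])).round(2))
print(onplane('top',f([(304,14)]),.116),onplane('top',f([(681,313)]),.116),onplane('top',f([(650,103)]),.085))
E
```

```text
lintel [[0.6754 0.0475 0.208 ]
 [0.4529 0.013  0.208 ]] [0.5641728  0.03025517 0.208     ] 0.225148663360402
deck [[ 0.6642  0.0321  0.13  ]
 [ 0.6981 -0.1928  0.13  ]
 [ 0.4692  0.0066  0.13  ]
 [ 0.5062 -0.2226  0.13  ]]
edge [ 0.60214998 -0.20768354  0.13      ] 0.19417788206583594
carton [[ 0.6171 -0.0408  0.166 ]
 [ 0.6235 -0.1404  0.166 ]
 [ 0.5306 -0.1446  0.166 ]
 [ 0.5256 -0.0457  0.166 ]] [ 0.57419803 -0.09285358  0.166     ] [np.float64(0.09168761198510529), np.float64(0.09980710121037258), np.float64(0.09296024080864833), np.float64(0.09909812198164718)]
8.83
98.57
99.17
8.81
93.64
92.91
3.06
2.62
[[ 0.74324272 -0.0763975   0.116     ]] [[ 0.57847437 -0.28365969  0.116     ]] [[ 0.70138111 -0.27559876  0.085     ]]
```

Request:
{"method": "play_rows", "body": {
  "series": [
    {"travel":[0.03,0.034,0.002],"rotation":[0,0,0.141],"claw":40},
    {"travel":[0.03,0.034,0.002],"rotation":[0,0,0.141],"claw":40},
    {"travel":[0.03,0.034,0.002],"rotation":[0,0,0.141],"claw":40},
    {"travel":[0.03,0.034,0.002],"rotation":[0,0,0.141],"claw":40},
    {"travel":[0.03,0.034,0.002],"rotation":[0,0,0.141],"claw":40},
    {"travel":[0.03,0.034,0.002],"rotation":[0,0,0.141],"claw":40},
    {"travel":[0.03,0.034,0.002],"rotation":[0,0,0.141],"claw":40},
    {"travel":[0.03,0.034,0.002],"rotation":[0,0,0.141],"claw":40},
    {"travel":[0.03,0.034,0.002],"rotation":[0,0,0.141],"claw":40},
    {"travel":[0.03,0.034,0.002],"rotation":[0,0,0.141],"claw":40}
  ]
}}

```text
t: 1.1
tcp_pos: [0.5027, -0.2761, 0.251]
tool_rot: [-0.0, 0.648, 0.762, -0.0]
force: [-0.2, -1.2, -0.7]
finger_gap: 0.0337
```

Request:
{"method": "play_rows", "body": {
  "series": [
    {"travel":[0.0205,0.0225,0],"rotation":[0.1285,0.02,0],"claw":40},
    {"travel":[0.0205,0.0225,0],"rotation":[0.1285,0.02,0],"claw":40},
    {"travel":[0.0205,0.0225,0],"rotation":[0.1285,0.02,0],"claw":40},
    {"travel":[0.0205,0.0225,0],"rotation":[0.1285,0.02,0],"claw":40},
    {"travel":[0,0,0],"rotation":[0,0,0],"claw":40}
  ]
}}

```text
t: 1.6
tcp_pos: [0.5844, -0.1871, 0.2481]
tool_rot: [-0.198, 0.628, 0.734, 0.168]
force: [-0.6, -0.3, -0.5]
finger_gap: 0.0338
```

```bash
python3 - <<'E'
from h import *
from scipy.spatial.transform import Rotation as R
s=status.sense(); q=s['tool_rot']; print(s['t'],s['joint_positions'].round(3),s['tcp_pos'].round(4),R.from_quat(np.roll(q,-1)).as_matrix().round(3))
p,_=grab('top','top1');p2,_=grab('side','side1')
cv2.imwrite('pics/c2.png',np.hstack([cv2.resize(p[130:320,270:470,::-1],(400,380)),cv2.resize(p2[150:300,200:400,::-1],(400,300))[:300].copy() if 0 else cv2.resize(p2[130:320,200:400,::-1],(400,380))]))
E
```

```text
1.6 [-0.643  0.33   1.487  0.359  1.711 -0.818] [ 0.5844 -0.1871  0.2481] [[-0.133  0.988 -0.08 ]
 [ 0.855  0.155  0.495]
 [ 0.501 -0.003 -0.865]]
```

View pics/c2.png

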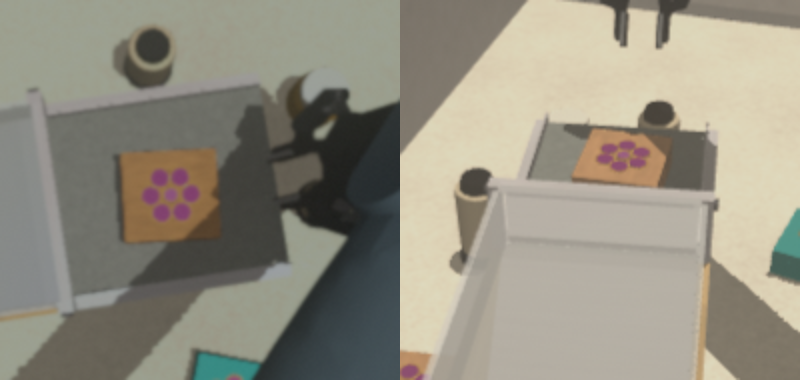

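Three look-alikes: brown carton on the deck (355,228), brown one on the table (237,168), turquoise (385,330). The one on the deck is meant, because its top measures z = 0.166 (deck + 36 mm). The crop shows the fingers behind it, clear of jar and spool. Next I lower the tool.

Request:
{"method": "play_rows", "body": {
  "series": [
    {"travel":[0,0,-0.04],"rotation":[0,0,0],"claw":40},
    {"travel":[0,0,-0.04],"rotation":[0,0,0],"claw":40},
    {"travel":[0,0,-0.018],"rotation":[0,0,0],"claw":40},
    {"travel":[0,0,-0.006],"rotation":[0,0,0],"claw":40},
    {"travel":[0,0,0],"rotation":[0,0,0],"claw":40}
  ]
}}

```text
t: 2.2
tcp_pos: [0.5839, -0.1881, 0.1479]
tool_rot: [-0.195, 0.628, 0.734, 0.167]
force: [0.8, 0.5, -0.4]
finger_gap: 0.0343
```

```bash
python3 - <<'E'
from h import *
p,_=grab('top','top2');p2,_=grab('side','side2')
cv2.imwrite('pics/c3.png',np.hstack([cv2.resize(p[130:320,270:470,::-1],(400,380)),cv2.resize(p2[130:320,200:400,::-1],(400,380))]))
E
```

```text
(no output)
```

View pics/c3.png

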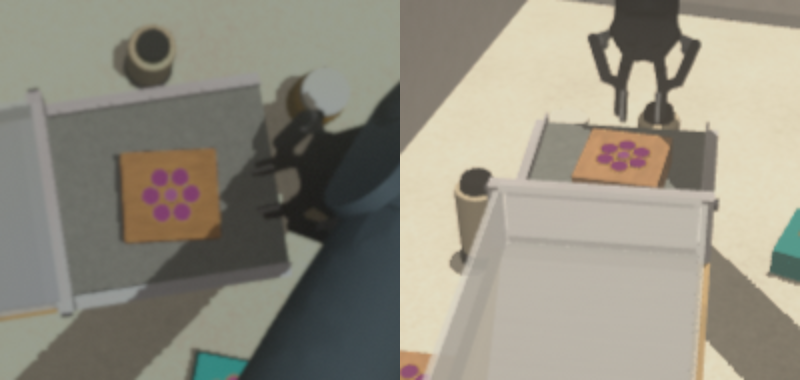

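Request:
{"method": "play_rows", "body": {
  "series": [
    {"travel":[-0.0015,0.0099,-0.004],"rotation":[0,0,0],"claw":40},
    {"travel":[-0.0015,0.0099,0],"rotation":[0,0,0],"claw":40},
    {"travel":[-0.0015,0.0099,0],"rotation":[0,0,0],"claw":40},
    {"travel":[-0.0015,0.0099,0],"rotation":[0,0,0],"claw":40},
    {"travel":[-0.0015,0.0099,0],"rotation":[0,0,0],"claw":40},
    {"travel":[-0.0015,0.0099,0],"rotation":[0,0,0],"claw":40},
    {"travel":[-0.0015,0.0099,0],"rotation":[0,0,0],"claw":40},
    {"travel":[-0.0015,0.0099,0],"rotation":[0,0,0],"claw":40}
  ]
}}

```text
t: 3.1
tcp_pos: [0.5719, -0.108, 0.1435]
tool_rot: [-0.195, 0.628, 0.734, 0.167]
force: [0.8, -1.8, 1.5]
finger_gap: 0.0341
```

```bash
python3 - <<'E'
from h import *
p,_=grab('top','top3');p2,_=grab('side','side3')
cv2.imwrite('pics/c4.png',np.hstack([cv2.resize(p[130:320,270:470,::-1],(400,380)),cv2.resize(p2[130:320,200:400,::-1],(400,380))]))
E
```

```text
(no output)
```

View pics/c4.png

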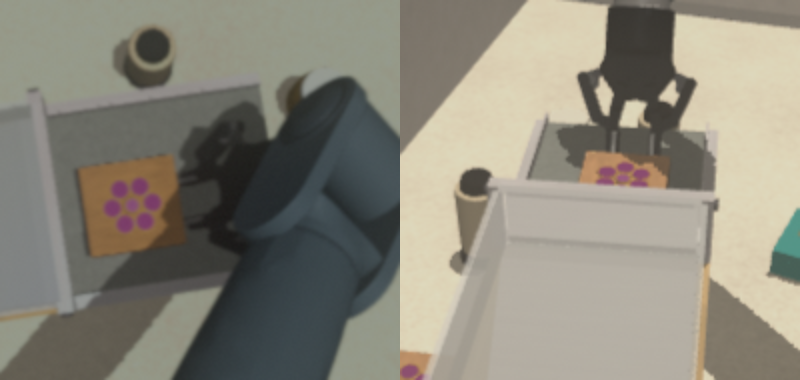

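The carton has squared up and is moving true at about 2 N. I keep pushing.

Request:
{"method": "play_rows", "body": {
  "series": [
    {"travel":[-0.0015,0.0099,0],"rotation":[0,0,0],"claw":40},
    {"travel":[-0.0015,0.0099,0],"rotation":[0,0,0],"claw":40},
    {"travel":[-0.0015,0.0099,0],"rotation":[0,0,0],"claw":40},
    {"travel":[-0.0015,0.0099,0],"rotation":[0,0,0],"claw":40},
    {"travel":[-0.0015,0.0099,0],"rotation":[0,0,0],"claw":40},
    {"travel":[-0.0015,0.0099,0],"rotation":[0,0,0],"claw":40},
    {"travel":[-0.0015,0.0099,0],"rotation":[0,0,0],"claw":40},
    {"travel":[-0.0015,0.0099,0],"rotation":[0,0,0],"claw":40}
  ]
}}

```text
t: 4.0
tcp_pos: [0.5596, -0.0285, 0.1432]
tool_rot: [-0.195, 0.628, 0.734, 0.167]
force: [0.2, -1.1, 0.0]
finger_gap: 0.0346
```

```bash
python3 - <<'E'
from h import *
p,_=grab('top','top4');p2,_=grab('side','side4')
cv2.imwrite('pics/c5.png',np.hstack([cv2.resize(p[130:320,230:430,::-1],(400,380)),cv2.resize(p2[130:320,200:400,::-1],(400,380))]))
E
```

```text
(no output)
```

View pics/c5.png

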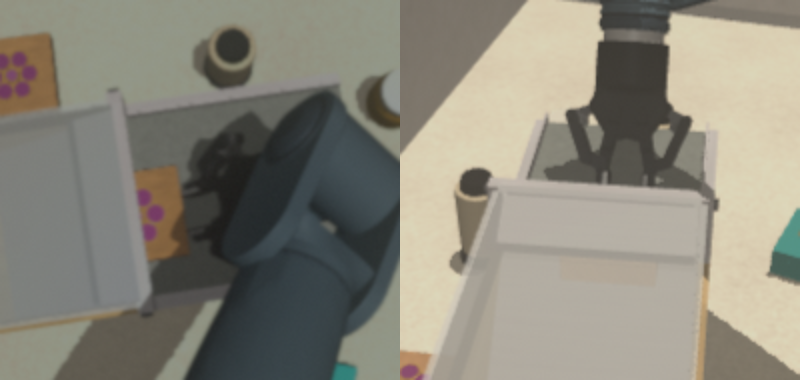

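Request:
{"method": "play_rows", "body": {
  "series": [
    {"travel":[-0.0015,0.0099,0],"rotation":[0,0,0],"claw":40},
    {"travel":[-0.0015,0.0099,0],"rotation":[0,0,0],"claw":40},
    {"travel":[-0.0015,0.0099,0],"rotation":[0,0,0],"claw":40},
    {"travel":[-0.0015,0.0099,0],"rotation":[0,0,0],"claw":40}
  ]
}}

```text
t: 4.5
tcp_pos: [0.5539, 0.0109, 0.1436]
tool_rot: [-0.195, 0.628, 0.734, 0.168]
force: [-0.1, 0.8, 1.0]
finger_gap: 0.0346
```

```bash
python3 - <<'E'
from h import *
p,_=grab('top','top5');p2,_=grab('side','side5')
cv2.imwrite('pics/c6.png',np.hstack([cv2.resize(p[130:320,230:430,::-1],(400,380)),cv2.resize(p2[130:320,200:400,::-1],(400,380))]))
E
```

```text
(no output)
```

View pics/c6.png

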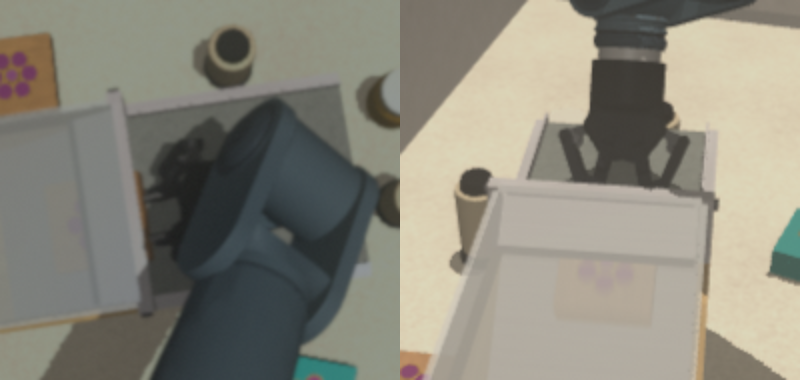

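Request:
{"method": "play_rows", "body": {
  "series": [
    {"travel":[-0.0015,0.0099,0],"rotation":[0,0,0],"claw":40},
    {"travel":[-0.0015,0.0099,0],"rotation":[0,0,0],"claw":40},
    {"travel":[0,0,0],"rotation":[0,0,0],"claw":40},
    {"travel":[0,0,0],"rotation":[0,0,0],"claw":40}
  ]
}}

```text
t: 5.0
tcp_pos: [0.5508, 0.0303, 0.1432]
tool_rot: [-0.195, 0.628, 0.734, 0.167]
force: [-0.3, 0.2, -0.1]
finger_gap: 0.034
```

```bash
python3 - <<'E'
from h import *
p,_=grab('top','top6');p2,_=grab('side','side6')
cv2.imwrite('pics/c7.png',np.hstack([cv2.resize(p[130:320,130:330,::-1],(400,380)),cv2.resize(p2[180:370,200:400,::-1],(400,380))]))
E
```

```text
(no output)
```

View pics/c7.png

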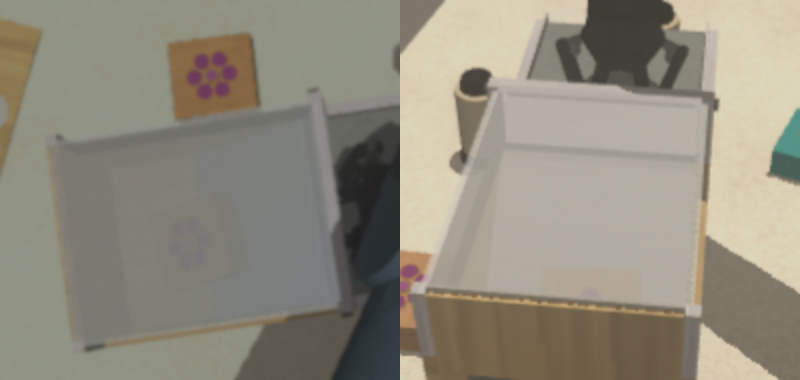

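The carton has slid into the box (flower at crop (188,243) through the roof). I draw back along the deck, then up.

Request:
{"method": "play_rows", "body": {
  "series": [
    {"travel":[0.0015,-0.0099,0],"rotation":[0,0,0],"claw":40},
    {"travel":[0.0031,-0.0198,0],"rotation":[0,0,0],"claw":40},
    {"travel":[0.0031,-0.0198,0],"rotation":[0,0,0],"claw":40},
    {"travel":[0.0031,-0.0198,0],"rotation":[0,0,0],"claw":40},
    {"travel":[0.0031,-0.0198,0],"rotation":[0,0,0],"claw":40},
    {"travel":[0.0031,-0.0198,0],"rotation":[0,0,0],"claw":40},
    {"travel":[0.0031,-0.0198,0],"rotation":[0,0,0],"claw":40},
    {"travel":[0.0031,-0.0198,0],"rotation":[0,0,0],"claw":40}
  ]
}}

```text
t: 5.9
tcp_pos: [0.5743, -0.1204, 0.1432]
tool_rot: [-0.195, 0.628, 0.734, 0.167]
force: [-0.7, -0.3, 0.3]
finger_gap: 0.0342
```

Request:
{"method": "play_rows", "body": {
  "series": [
    {"travel":[0,0,0.02],"rotation":[0,0,0],"claw":40},
    {"travel":[0,0,0.04],"rotation":[0,0,0],"claw":40},
    {"travel":[0,0,0.04],"rotation":[0,0,0],"claw":40},
    {"travel":[0,-0.02,0.04],"rotation":[0,0,0],"claw":40},
    {"travel":[0,-0.03,0.02],"rotation":[0,0,0],"claw":40},
    {"travel":[0,-0.03,0],"rotation":[0,0,0],"claw":40},
    {"travel":[0,-0.03,0],"rotation":[0,0,0],"claw":40},
    {"travel":[0,0,0],"rotation":[0,0,0],"claw":40},
    {"travel":[0,0,0],"rotation":[0,0,0],"claw":40},
    {"travel":[0,0,0],"rotation":[0,0,0],"claw":40}
  ]
}}

```text
t: 6.9
tcp_pos: [0.574, -0.2281, 0.3031]
tool_rot: [-0.196, 0.628, 0.734, 0.167]
force: [0.8, 0.4, -0.4]
finger_gap: 0.0342
```

```bash
python3 - <<'E'
from h import *
p,d=grab('top','top7');p2,d2=grab('side','side7')
cv2.imwrite('pics/c8.png',cv2.resize(p[130:320,140:460,::-1],(800,475),interpolation=cv2.INTER_CUBIC))
cv2.imwrite('pics/c9.png',cv2.resize(p2[170:420,160:440,::-1],(672,600),interpolation=cv2.INTER_CUBIC))
o=np.array([.5642,.0303]);a=np.radians(98.85);f=np.array([np.cos(a),np.sin(a)]);l=np.array([-f[1],f[0]])
for x in (-.005,0,.005):
  for z in(.135,.165,.195):
    print(x,z,[proj('side',[*(o+x*f+y*l),z])[0].round(0).tolist() for y in (-.06,0,.06)])
E
```

```text
-0.005 0.135 [[273.0, 249.0], [302.0, 251.0], [331.0, 253.0]]
-0.005 0.165 [[273.0, 237.0], [302.0, 239.0], [331.0, 242.0]]
-0.005 0.195 [[272.0, 225.0], [302.0, 227.0], [332.0, 230.0]]
0 0.135 [[273.0, 250.0], [302.0, 253.0], [331.0, 255.0]]
0 0.165 [[272.0, 239.0], [302.0, 241.0], [331.0, 243.0]]
0 0.195 [[272.0, 227.0], [302.0, 229.0], [332.0, 231.0]]
0.005 0.135 [[273.0, 252.0], [301.0, 254.0], [331.0, 256.0]]
0.005 0.165 [[272.0, 240.0], [301.0, 242.0], [331.0, 245.0]]
0.005 0.195 [[271.0, 228.0], [301.0, 230.0], [332.0, 233.0]]
```

View pics/c8.png

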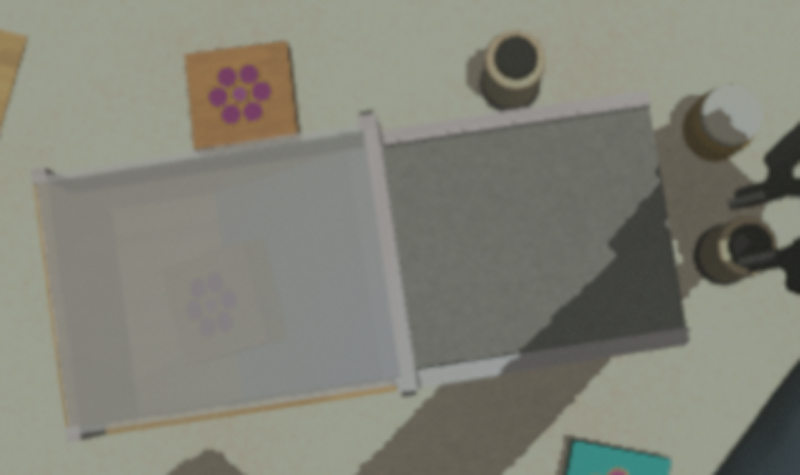

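View pics/c9.png

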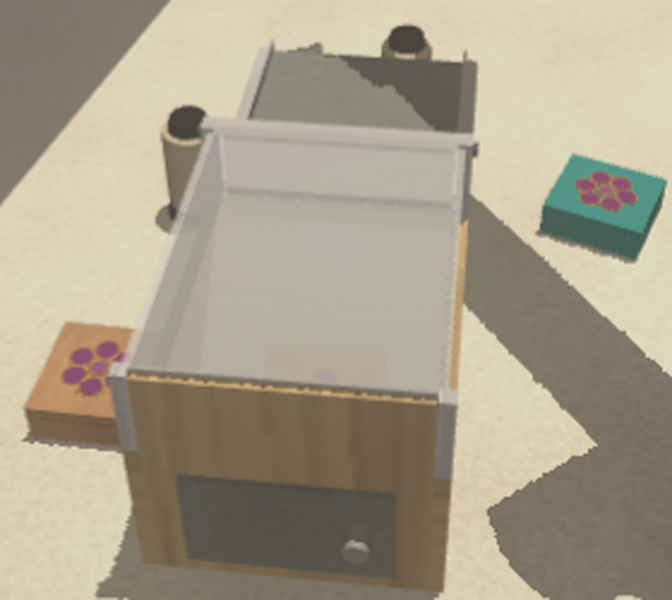

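```bash
python3 - <<'E'
from h import *
print(status.sense()['t'])
a=cv2.imread('pics/side0.png');p,d2=grab('side','side8');b=p[:,:,::-1]
cv2.imwrite('pics/c10.png',np.hstack([cv2.resize(x[200:300,225:375],(400,267*1),interpolation=cv2.INTER_CUBIC) for x in (a,b)]))
g=np.load('pics/side0.npy');h7=np.load('pics/side7.npy')
print('moved/diff now-vs-7',np.abs(b.astype(int)-cv2.imread('pics/side7.png'))[200:300,225:375].mean())
print('diff vs 0',np.abs(b.astype(int)-a)[200:300,225:375].mean(), np.abs(b.astype(int)-a)[225:255,265:340].mean())
for n,x in(('0',a),('8',b)): print(n,[int(v) for v in x[222:275,300].mean(1)])
# carton in the top view & neighbours' displacement
A=cv2.imread('pics/top0.png');B=cv2.imread('pics/top7.png')
for nm,(u,v,r) in dict(spare=(237,168,28),jar=(428,179,18),spA=(345,157,18),spB=(430,232,16)).items():
    (s,_),c=cv2.phaseCorrelate(np.float32(A[v-r:v+r,u-r:u+r].mean(2)),np.float32(B[v-r:v+r,u-r:u+r].mean(2))),0
    print(nm,np.round(s,2))
print(onplane('top',[(140+211/2.5,130+305/2.5)],.04))
E
```

```text
7.0
moved/diff now-vs-7 0.3150222222222222
diff vs 0 10.265622222222222 1.3342222222222222
0 [156, 183, 182, 181, 177, 176, 173, 165, 164, 172, 178, 178, 177, 177, 178, 177, 178, 178, 178, 178, 178, 178, 178, 177, 178, 178, 177, 177, 173, 160, 156, 161, 170, 168, 170, 172, 171, 171, 171, 172, 172, 176, 175, 175, 175, 176, 176, 175, 176, 176, 176, 176, 175]
8 [166, 183, 181, 180, 176, 175, 172, 164, 163, 170, 177, 177, 177, 176, 176, 177, 176, 177, 176, 176, 177, 176, 176, 176, 177, 176, 176, 176, 171, 159, 155, 160, 168, 167, 168, 170, 170, 170, 170, 170, 172, 174, 174, 174, 174, 174, 174, 174, 174, 174, 175, 174, 174]
spare [0.   0.01]
jar [-0.24 -0.02]
spA [-0.08  0.  ]
spB [0.43 0.29]
[[0.526571   0.20268399 0.04      ]]
```

View pics/c10.png

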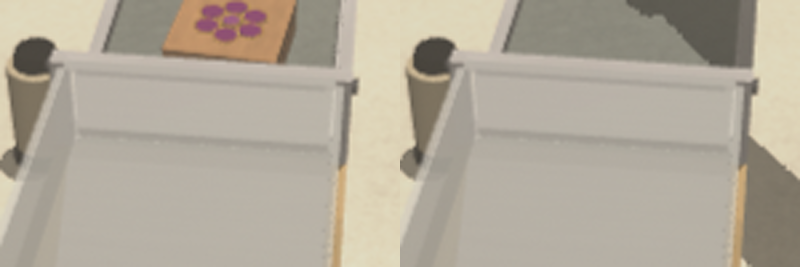

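```bash
python3 -c "
from plant import hand_in; print(hand_in())"
```

```text
the job is handed in; nothing more can be done
None
```

The carton from the deck is posted: it went through the flap and lies in the box, and the flap hangs shut behind it. I handed the job in at about 7 s of the 38 s allowed.

I pushed it with two partly open fingertips, tool tilted 30° forward, and measured forces were about 2 N. Once it had slid down, I drew back along the deck and lifted clear.

Last checks:
- **Carton:** its flower shows through the hood roof about 176 mm beyond the hinge, past the sill and down in the box. That position assumes a lid height of 40 mm.
- **Flap:** the picture of the doorway matches the starting one, with its lower edge on the same pixel rows and steady between two frames.
- **Things left alone:** the spare carton and the spool beside the deck have not shifted (under 0.1 pixel). The jar and the spool behind the deck showed 0.2 to 0.5 pixel. I put that down to the gripper and its shadow partly covering them, but did not look again with the arm out of the way. They looked in place, and I felt no contact.
- **Robot:** it ended at rest with the fingertips at z = 0.30 m, touching nothing.

No check failed.

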